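Angle the frame moulding past the post into its rack bay

ROBOT

A 6-joint arm with a two-finger parallel gripper is mounted at the origin on the work surface. World frame = base frame: x ahead of the robot, y to its left, z up, the work surface at z = 0. Lengths are in m, angles in rad, forces in N, time in s.
With the tool pointing down it reaches from about 0.325 to 0.775 m from the base axis. Payload 9.3 kg.
Tool frame: the origin (TCP) lies at the centre of the arm's flange, where the gripper is bolted on; the fingertips stand 173 mm ahead of it and the grasp point (between the pads) lies 155 mm ahead of it; z points along the fingers, y is the line along which they close (so a half turn about z gives the same grasp; the last joint's range is limited). The gripper opens to 85 mm and grips with 20 to 120 N. Pads are 22 mm wide; open, the fingers measure 114 mm over their backs; the gripper's body (76 mm by 85 mm) begins 54 mm behind the grasp point. The pads swing forward as they close: fully open they stand 13 mm farther back than shut.
Start: joints at [-1.3, 0.259, 0.021, 1.334, 0, 1.418], TCP at [0.226, -0.501, 0.405] pointing down, gripper open.
Joint ranges: [-3.04, 3.04], [-0.91, 1.82], [-1.04, 1.36], [-1.92, 1.95], [-1.52, 1.45], [-3.14, 3.14]. Speed limits (rad/s): [2.22, 2.22, 2.79, 3.14, 3.14, 3.14].

INTERFACE

Orientations are given as a unit quaternion [x, y, z, w].
In Python, from plant import arm gives the robot as it stands.
- The arm moves only by the tool play_rows, never from a script. Its argument "increments" is a list that holds one entry, the list of rows, each a list of 5 numbers: the shift along the tool's x, y, z in mm, then the turn about the tool's z in degrees, then the opening in per cent of the stroke, from 0 (shut) to 100 (fully open). A call has exactly 5 rows; each row shifts and turns the commanded pose from where the row before left it, along the tool's axes as they then stand; what a row does not reach is not made up. A row lasts 1/8 s, in which the tool goes at most 62.5 mm and 10.7 degrees, less where a joint would pass 70% of its speed; a pose out of reach is approached as far as the arm can. A call with a gripper value outside its range is refused whole. The fingers move at their own pace and stop on an object; "squeeze" is the grip in N (left out, the last holds). Time passes only in rows, so rows that do not move let the fingers close, or fill a call up. It gives the time, the measured TCP pose, the force, the opening and the grip force at its end, in the units of the state.
- arm.get_state(): the state, without advancing time (a new reading comes with each control period).
- arm.grab_frame(name): name is "scene" or "top"; returns (picture, depth): 420x560x3 uint8, blue, green, red; 420x560 float32, m along the optical axis (not along the pixel's ray), 0 where there is no reading.
- arm.camera_model(name): a dict with "fx", "fy", "cx", "cy" (pixels), "k1" (the pictures are not rectified: a ray, as slopes to the right and down, at radius r is drawn at 1 + k1 r^2 times it, then the intrinsics apply), "R" (3x3) and "t" (3): a world point X has camera coordinates R X + t. Camera axes: x right, y down, z forward; pixel columns grow to the right and rows downward; lengths in m; the calibration is good to about 2 mm. A picture is of the moment at which its call begins. camera_model takes no time and is no camera call.
- arm.hand_in(): hands the job in; it is judged then, once.
The state is a dict: "clock": time; "joint_pos": joint angles; "dq": joint speeds; "joint_torque": joint torques, N m; "eef_pos": TCP position; "tool_rot": TCP orientation; "ft_force": force on the tool from outside, world axes, zero at the start; "torque": the same for the moment, N m; "finger_gap": finger opening in m; "grasp_force": force on a finger pad.
Only numpy, scipy, OpenCV 4.12 (cv2) and the standard library are available. Lean on these libraries where they do the work, as an engineer would, in place of code of your own. Each camera call takes 0.05 s, during which the arm holds its last target. There are 200 camera calls.

TASK

Put the loose length of picture-frame moulding away in the empty front bay of the plywood rack: push it along the table with the fingertips, one end and then the other, angling it past the wooden post that stands before the bay, until its whole length lies inside the bay against the back board. Do not pick it up or tip it: it stays flat on the table, and the cup, the tape ring and the glue bottle stay where they are.

Things in the scene. Friction and masses are not known exactly. Their poses are not given: they have to be found in the camera images.
- strip: picture-frame moulding, brown wood, loose, flat on the table, about 0.2 kg (varies): base 28 mm wide, 240 mm long, 16 mm high, with a centred ridge 16 mm wide, 24 mm high in all. Origin at the centre of its underside; y along it, x across, z up. It starts nearer the robot than rack and post, wholly left of the post, within 0.35 rad of parallel to the rack
- strip_left (a point): middle of the moulding's end face at its +y end (the left end seen from the robot), 12 mm above its underside
- strip_right (a point): middle of the moulding's end face at its -y end (the right end seen from the robot), 12 mm above its underside
- rack: plywood rack fixed to the table, 40 mm high. Its front bay, floorless, open at the top and towards the robot, is 300 mm long, 60 mm deep inside. Origin at table level, middle of the inner face of the bay's back board; x points into the board, away from the robot, y along it to the left: the bay is x -60 to 0, y -150 to 150 mm, with 12 mm end walls. The bay behind it is full, not used
- post: round wooden post fixed to the table, 24 mm across, 50 mm high, standing before the right half of the bay: in the rack's frame 78 mm in front of the back board (x about -78 mm) and 20 to 60 mm right of its middle. Origin at its foot, on its axis
- cup: white cup, 68 mm across, 85 mm high, loose; leave it alone. Origin at the centre of its foot
- tape: ring of paper tape lying flat, 90 mm across, 24 mm high, loose; leave it alone. Origin at the centre of its underside
- glue: white glue bottle, 50 mm across, 130 mm high, loose; leave it alone. Origin at the centre of its foot
Mind the look-alikes: they are no part of the job. Of the things that look like the strip, the largest one is meant.

How it is judged:
By the outcome, as a careful person would: the job done as asked, in the order asked, and still so for the second after the job is handed in, with the robot touching nothing.
It also fails if it takes over 67 s, if anything falls off the work surface, if the arm or the gripper's body presses on something with over 40 N, if the wrist force passes 120 N, or if a joint passes its speed limit or range.

## Working session

There is one attempt and no reset: what is moved stays moved. The work goes in short steps, Python scripts to look and compute and a tool call to move; the robot and the scene stay as the last step left them, time stands still between calls to the robot, and variables do not carry over. Pictures are saved under pics/ and viewed, at most 10 in all, crops included, and the job is handed in when it is done.

Besides the shell and the picture viewer there is one more tool, called after "Emit:" as name([rows], argument=value, ...), one row to a line, values as JSON. play_rows: Moves the arm, as the interface text tells. Its arguments: {"type":"object","properties":{"increments":{"type":"array","items":{"type":"array","items":{"type":"array","items":{"type":"number"}}}},"squeeze":{"type":"number"}},"required":["increments"]}

```bash
mkdir -p pics
cat > h.py <<'E'
import numpy as np, cv2
from plant import arm
def pts(name):
    im,d=arm.grab_frame(name); return im,d
def ray(name,uv,z):
    m=arm.camera_model(name);uv=np.atleast_2d(np.float64(uv))
    K=np.array([[m['fx'],0,m['cx']],[0,m['fy'],m['cy']],[0,0,1.]])
    n=cv2.undistortPoints(uv[:,None],K,np.array([m['k1'],0,0,0.]))[:,0]
    R=np.array(m['R']);t=np.array(m['t']);c=-R.T@t
    w=np.c_[n,np.ones(len(n))]@R
    return c+w*((z-c[2])/w[:,2])[:,None]
def proj(name,X):
    m=arm.camera_model(name);p=np.atleast_2d(X)@np.array(m['R']).T+np.array(m['t'])
    n=p[:,:2]/p[:,2:];r=(n**2).sum(1,keepdims=True);n=n*(1+m['k1']*r)
    return n*[m['fx'],m['fy']]+[m['cx'],m['cy']]
E
python3 - <<'E'
from h import *
for n in('top','scene'):
    im,d=arm.grab_frame(n);cv2.imwrite(f'pics/{n}0.png',im);np.save(f'{n}0.npy',d)
    m=arm.camera_model(n);print(n,-np.array(m['R']).T@m['t'],m['fx'])
    print(ray(n,[[0,0],[560,0],[560,420],[0,420]],0).round(3))
print(arm.get_state())
E
```

```text
top [ 0.42711206 -0.02699717  0.97101976] 381.54895925835973
[[ 1.102  0.762  0.   ]
 [ 1.135 -0.852 -0.   ]
 [-0.034 -0.776  0.   ]
 [-0.034  0.671  0.   ]]
scene [0.95137013 0.6570859  0.81339027] 402.7889717172037
[[ 1.028 -2.955  0.   ]
 [-2.476 -0.825  0.   ]
 [ 0.346  0.738  0.   ]
 [ 1.264  0.159  0.   ]]
{'clock': 0.1, 'joint_pos': array([-1.29961530e+00,  2.59153143e-01,  2.08149402e-02,  1.33368888e+00,
       -1.37878741e-05,  1.41816175e+00]), 'dq': array([ 9.60227639e-04, -2.49825971e-03,  9.00791192e-04, -4.49483440e-04,
        2.24909698e-05, -4.99258260e-04]), 'joint_torque': array([ 6.16858611e-03, -5.56693232e+01,  3.45069587e+01,  1.16864982e-02,
       -8.17275054e-05, -9.24984420e-06]), 'eef_pos': array([ 0.22614747, -0.50130616,  0.40410818]), 'tool_rot': array([ 9.77631249e-01,  2.10325372e-01, -4.33357960e-05, -6.13886933e-04]), 'ft_force': array([-0.21238458,  0.11522782, -0.7070206 ]), 'torque': array([-0.02529265, -0.04373008,  0.02502846]), 'grasp_force': 0.0, 'finger_gap': 0.08544360079765038}
```

View pics/top0.png

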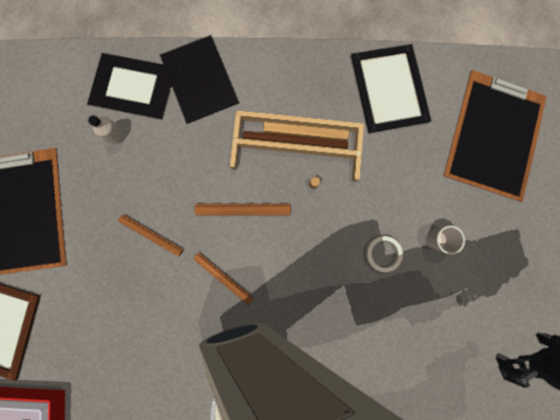

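View pics/scene0.png

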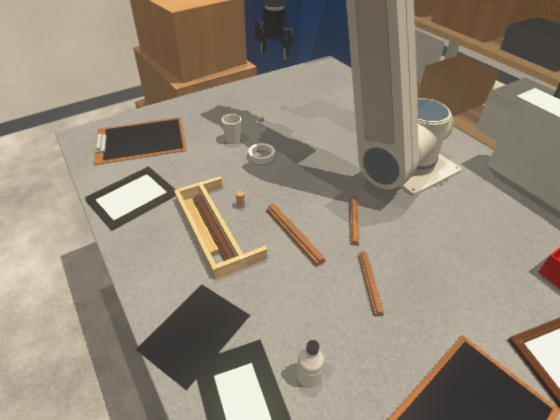

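Top view: there are three brown strips, at (243,210) about 95 px long, (150,235) about 70 px and (222,277) about 70 px. The first is the largest and lies nearly parallel to the rack, left of the post at (315,181), so it is the one meant. The rack's bay runs between end walls at about (235,160) and (358,172). Next I measure these and confirm with a crop.

```bash
cat >> h.py <<'E'
def strip_pose(im,roi=None,zt=0.016):
    """brown largest blob within roi (x0,y0,x1,y1) of the top view -> centre, yaw of +y axis, length, width"""
    hsv=cv2.cvtColor(im,cv2.COLOR_BGR2HSV)
    m=cv2.inRange(hsv,(3,110,60),(15,255,255))
    if roi: k=np.zeros_like(m);k[roi[1]:roi[3],roi[0]:roi[2]]=1;m=m*k
    c=max(cv2.findContours(m,cv2.RETR_EXTERNAL,cv2.CHAIN_APPROX_NONE)[0],key=cv2.contourArea)
    w=ray('top',c[:,0]+0.0,zt)[:,:2]
    (cx,cy),sz,a=cv2.minAreaRect((w*1000).astype(np.float32))
    b=cv2.boxPoints(((cx,cy),sz,a)); e=[b[1]-b[0],b[2]-b[1]];v=max(e,key=np.linalg.norm)
    v=v*np.sign(v[1])/np.linalg.norm(v)
    return np.array([cx,cy]),v,sorted(sz),c
E
python3 - <<'E'
from h import *
im=cv2.imread('pics/top0.png')
c,v,s,cn=strip_pose(im,(185,190,300,230));print('strip',c,'yaw',np.arctan2(-v[0],v[1]),s)
hsv=cv2.cvtColor(im,cv2.COLOR_BGR2HSV)
for p in[(243,210),(236,150),(315,181),(300,150)]:print(p,hsv[p[1],p[0]])
m=cv2.inRange(hsv,(12,70,110),(28,255,255));m[:,:222]=0;m[:,370:]=0;m[:100]=0;m[200:]=0
cr=np.hstack([im[100:240,180:380],cv2.cvtColor(m,cv2.COLOR_GRAY2BGR)[100:240,180:380]])
cv2.imwrite('pics/crop0.png',cv2.resize(cr,None,fx=2,fy=2,interpolation=cv2.INTER_CUBIC)[:, :])
cv2.imwrite('pics/crop1.png',cv2.resize(im[100:240,180:380],None,fx=4,fy=4,interpolation=cv2.INTER_CUBIC))
E
```

```text
strip [511.23986816  55.45448303] yaw 0.009895478 [25.240938186645508, 238.86834716796875]
(243, 210) [ 13 165 153]
(236, 150) [ 20 102 163]
(315, 181) [ 16 130 198]
(300, 150) [ 17 108 127]
```

View pics/crop1.png

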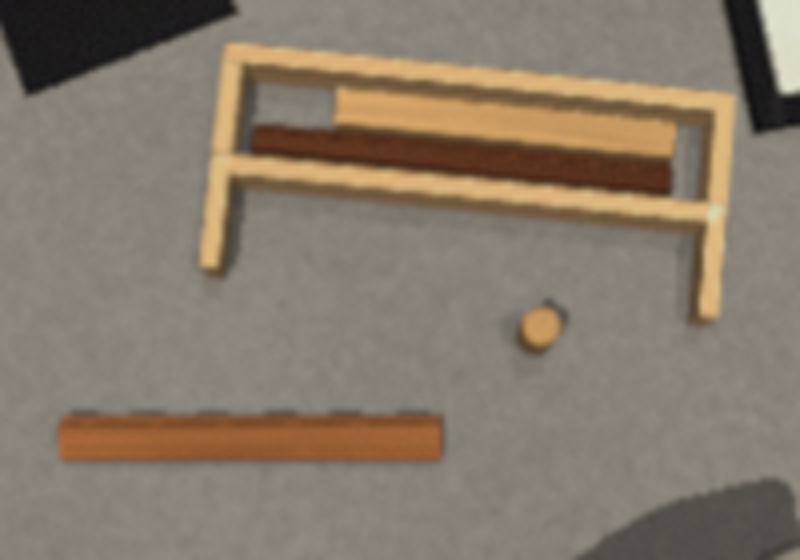

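```bash
cat > r.py <<'E'
from h import *
f=lambda u,z:ray('top',np.array(u)/4.+[180-.375,100-.375],z)[:,:2]*1000
B=f([(235,176),(700,217)],.04);W=f([(201,268),(222,269),(692,318),(717,318)],.04);I=f([(226,176),(708,217)],.04)
P=f([(541,327)],.05)[0]
v=B[0]-B[1];v/=np.linalg.norm(v);xb=np.array([v[1],-v[0]])
S=lambda p:np.array([(p-B[1])@xb,(p-B[1])@v])
L=S(W[1])[1];Rr=S(W[2])[1];O=B[1]+v*(L+Rr)/2
print('bay len',L-Rr,'ends x',[S(w).round(1) for w in W],'O',O,'yaw',np.arctan2(-v[0],v[1]))
T=lambda p:np.array([(p-O)@xb,(p-O)@v])
print('post',P,T(P))
c,u,s,_=strip_pose(cv2.imread('pics/top0.png'),(185,190,300,230))
print('strip rack',T(c),T(c+u*120),T(c-u*120))
# depth-based check of rack top
d=np.load('top0.npy')
E
python3 r.py
```

```text
bay len 292.88965677875615 ends x [array([-59.8, 306.8]), array([-59.3, 293.8]), array([-64.3,   0.9]), array([-62.9, -14.7])] O [661.53235924 -77.10669896] yaw -0.07642108515899007
post [ 577.80114749 -123.12502717] [-79.97347947 -52.27661938]
strip rack [-159.97444848  120.69994067] [-170.31957881  240.25318576] [-149.62931816    1.14669559]
```

The crop confirms the strip: crop (60..442, 438) is the longest, wholly left of the post at crop (541,327). The empty bay opens towards the robot. The plan is to push the strip in the rack's frame, right end first, past the post.

```bash
cat >> h.py <<'E'
O=np.array([660.,-77.]);A=-0.081
XB=np.array([np.cos(A),np.sin(A)]);V=np.array([-np.sin(A),np.cos(A)])
T=lambda p:np.array([(p-O)@XB,(p-O)@V])
def tool():
    s=arm.get_state();q=s['tool_rot'];x,y,z,w=q
    return s['eef_pos']*1000,np.arctan2(2*(x*y+z*w),1-2*(y*y+z*z)),s
def go(x,y,th,z):
    """rack-frame target of fingertip centre (mm), tool x yaw th rel. rack x; prints turn deg first and then shift in tool axes"""
    p,a,s=tool();b=A+th
    d=O+XB*x+V*y-p[:2];c=np.cos(b);n=np.sin(b)
    print('now rack',T(p[:2]).round(1),'yaw',round(a-A,3),'z',p[2].round(1)-173,'t',s['clock'])
    print('turn',round(np.degrees(a-b),1),'then shift',(d@[c,n]).round(1),(d@[n,-c]).round(1),(p[2]-173-z).round(1))
def look(name,roi=(120,90,400,260)):
    im,_=arm.grab_frame('top');cv2.imwrite(f'pics/{name}.png',im)
    c,v,s,_=strip_pose(im,roi);c=T(c);v=np.array([v@XB,v@V]);th=np.arctan2(-v[0],v[1])
    pd=(T(c*0+O)*0+c-[-78,-50])@[np.cos(th),np.sin(th)]
    print('strip c',c.round(1),'th',th.round(3),'size',np.round(s,1),'L',(c+120*v).round(1),'R',(c-120*v).round(1),'post dist',pd.round(1))
E
python3 -c "
from h import *
go(-205,88,0,40)"
```

```text
now rack [-398.1 -458. ] yaw 0.505 z 231.10000000000002 t 0.1
turn 28.9 then shift 193.1 -546.0 191.1
```

Emit:
play_rows([
  [[0,0,0,10,0],[0,0,0,10,0],[0,0,0,8.9,0],[15,-40,10,0,0],[15,-40,10,0,0]],
])

```text
clock: 0.72
eef_pos: [0.2626, -0.4233, 0.3839]
tool_rot: [0.999, -0.041, -0.0, -0.0]
ft_force: [0.9, 0.9, -0.2]
finger_gap: 0.0
grasp_force: 0.0
```

Emit:
play_rows([
  [[15,-40,10,0,0],[15,-40,10,0,0],[15,-40,10,0,0],[15,-40,10,0,0],[15,-40,10,0,0]],
])

```text
clock: 1.35
eef_pos: [0.3537, -0.2294, 0.3342]
tool_rot: [0.999, -0.04, -0.0, -0.0]
ft_force: [0.4, 0.5, 0.0]
finger_gap: 0.0002
grasp_force: 0.0
```

Emit:
play_rows([
  [[15,-40,10,0,0],[15,-40,10,0,0],[15,-40,10,0,0],[15,-40,10,0,0],[13,-40,10,0,0]],
])

```text
clock: 1.98
eef_pos: [0.4426, -0.0358, 0.2842]
tool_rot: [0.999, -0.04, -0.0, 0.0]
ft_force: [1.5, -0.3, 0.1]
finger_gap: -0.0003
grasp_force: 0.0
```

```bash
python3 -c "
from h import *
go(-205,88,0,9)"
```

```text
now rack [-220.    23.4] yaw 0.0 z 111.19999999999999 t 1.975
turn 0.0 then shift 15.0 -64.6 102.2
```

Emit:
play_rows([
  [[5,-32,20,0,0],[5,-32,20,0,0],[5,0,25,0,0],[0,0,25,0,0],[0,0,13,0,0]],
])

```text
clock: 2.6
eef_pos: [0.4619, 0.0255, 0.1804]
tool_rot: [0.999, -0.04, -0.001, -0.0]
ft_force: [0.5, -0.3, 0.3]
finger_gap: -0.0
grasp_force: 0.0
```

Emit:
play_rows([
  [[0,0,0,0,0],[8,0,0,0,0],[8,0,0,0,0],[8,0,0,0,0],[0,0,0,0,0]],
])

```text
clock: 3.22
eef_pos: [0.487, 0.0233, 0.1818]
tool_rot: [0.999, -0.04, 0.0, 0.0]
ft_force: [0.0, 0.7, 0.1]
finger_gap: 0.0003
grasp_force: 0.0
```

```bash
python3 -c "
from h import *
go(-205,88,0,8);look('t1')"
```

```text
now rack [-180.6   86. ] yaw 0.0 z 8.800000000000011 t 3.225
turn 0.0 then shift -24.4 -2.0 0.8
strip c [32.8  3.5] th -0.005 size [ 23.7 268.8] L [ 33.4 123.5] R [  32.1 -116.5] post dist 110.5
```

View pics/t1.png

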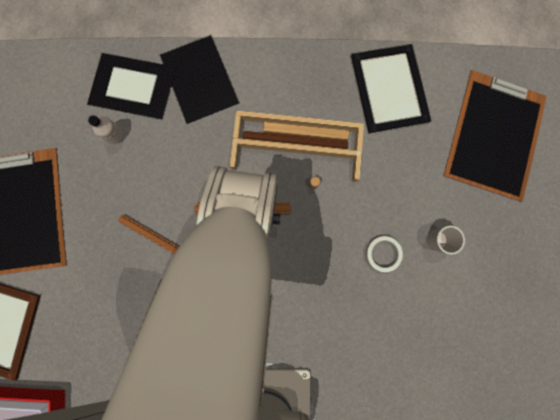

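The top view shows the arm over the strip, with the strip's ends still visible at (198,209) and (289,209). The gripper is behind the strip and about to touch it. From here I will use the scene camera where the arm blocks the view.

Emit:
play_rows([
  [[8,0,0,0,0],[8,0,0,0,0],[8,0,0,0,0],[8,0,0,0,0],[0,0,0,0,0]],
])

```text
clock: 3.9
eef_pos: [0.5189, 0.0207, 0.1816]
tool_rot: [0.999, -0.04, 0.0, 0.0]
ft_force: [-0.1, -0.0, -0.6]
finger_gap: 0.0
grasp_force: 0.0
```

```bash
cat >> h.py <<'E'
def slook(name=None,im=None,roi=(150,150,350,300),z=0.012):
    """strip in the scene view: brown, bright; near-largest blob; prints the rack-frame rect"""
    if im is None: im,_=arm.grab_frame('scene')
    if name: cv2.imwrite(f'pics/{name}.png',im)
    hsv=cv2.cvtColor(im,cv2.COLOR_BGR2HSV)
    m=cv2.inRange(hsv,(3,140,110),(14,255,255));k=np.zeros_like(m);k[roi[1]:roi[3],roi[0]:roi[2]]=1;m*=k
    for c in sorted(cv2.findContours(m,cv2.RETR_EXTERNAL,cv2.CHAIN_APPROX_NONE)[0],key=cv2.contourArea)[::-1][:3]:
        if cv2.contourArea(c)<40: continue
        w=np.array([T(p) for p in ray('scene',c[:,0]+0.,z)[:,:2]*1000])
        (cx,cy),s,a=cv2.minAreaRect(w.astype(np.float32));b=cv2.boxPoints(((cx,cy),s,a))
        v=max([b[1]-b[0],b[2]-b[1]],key=np.linalg.norm);v=v*np.sign(v[1])/np.linalg.norm(v)
        h=max(s)/2;C=np.array([cx,cy])
        print('scene c',C.round(1),'th',np.arctan2(-v[0],v[1]).round(3),'size',np.round(sorted(s),1),'L',(C+h*v).round(1),'R',(C-h*v).round(1))
E
python3 -c "
from h import *
slook(im=cv2.imread('pics/scene0.png'));print()
go(-205,88,0,8);slook('s1')"
```

```text
scene c [-164.5  112.3] th 0.094 size [ 14.2 240. ] L [-175.8  231.7] R [-153.3   -7.2]
scene c [-150.4  120.1] th 0.091 size [  5.4 233.9] L [-161.   236.5] R [-139.7    3.6]

now rack [-148.5   86. ] yaw 0.0 z 8.599999999999994 t 3.9
turn 0.0 then shift -56.5 -2.0 0.6
scene c [-149.9  176.6] th 0.252 size [ 13.2 109. ] L [-163.5  229.4] R [-136.3  123.8]
```

View pics/s1.png

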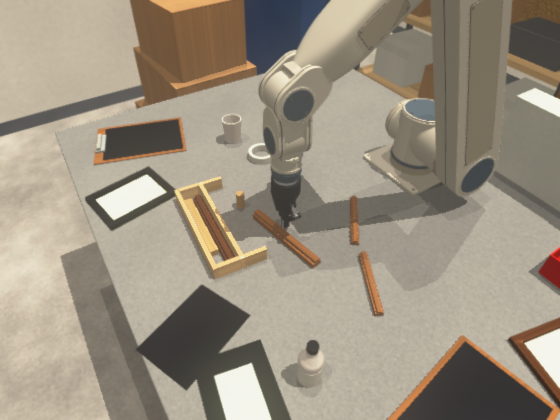

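Emit:
play_rows([
  [[6,0,0,0,0],[6,0,0,0,0],[6,0,0,0,0],[0,0,0,0,0],[-30,0,0,0,0]],
])

```text
clock: 4.58
eef_pos: [0.5073, 0.0216, 0.1816]
tool_rot: [0.999, -0.04, 0.001, 0.0]
ft_force: [-1.3, -0.9, -0.4]
finger_gap: 0.0001
grasp_force: 0.0
```

Emit:
play_rows([
  [[0,0,-30,0,0],[0,0,-40,0,0],[-20,40,0,0,0],[-20,40,0,0,0],[-10,40,0,0,0]],
])

```text
clock: 5.2
eef_pos: [0.4456, -0.0945, 0.252]
tool_rot: [0.999, -0.04, 0.0, 0.0]
ft_force: [0.7, -0.2, 0.1]
finger_gap: -0.0001
grasp_force: 0.0
```

```bash
python3 -c "
from h import *
go(-205,88,0,8);slook('s2');look('t2',(180,165,310,240))"
```

```text
now rack [-212.3  -34.8] yaw 0.001 z 79.0 t 5.2
turn 0.1 then shift 7.3 -122.8 71.0
scene c [-113.4  116.9] th 0.327 size [ 26.1 242.9] L [-152.4  232. ] R [-74.3   1.9]
strip c [-114.8  122.3] th 0.33 size [ 28.5 240.7] L [-153.6  235.8] R [-75.9   8.7] post dist 21.0
```

View pics/t2.png

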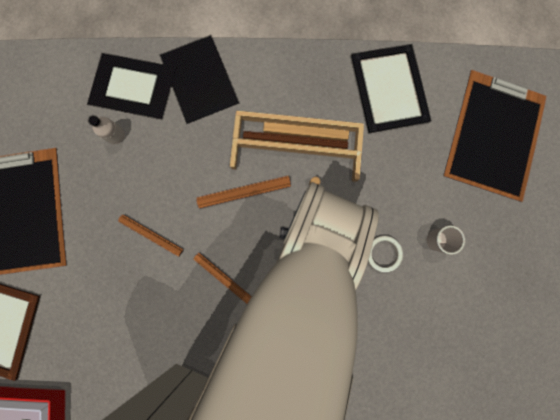

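Top view: the strip lies from (198,202) to (290,182), right end forward, heading for the gap left of and behind the post at (315,181). I push the right end a little further to get more clearance.

Emit:
play_rows([
  [[30,-30,0,0,0],[32,-30,15,0,0],[20,0,25,0,0],[0,0,31,0,0],[0,0,0,0,0]],
])

```text
clock: 5.92
eef_pos: [0.5326, -0.0398, 0.1789]
tool_rot: [0.999, -0.04, -0.002, -0.0]
ft_force: [-0.6, 0.1, 0.6]
finger_gap: -0.0002
grasp_force: 0.0
```

```bash
python3 -c "
from h import *
go(-104,25,0,8)"
```

```text
now rack [-130.    26.8] yaw 0.001 z 5.900000000000006 t 5.925
turn 0.1 then shift 26.0 1.8 -2.1
```

Emit:
play_rows([
  [[6,0,0,0,0],[7,0,0,0,0],[7,0,0,0,0],[6,0,0,0,0],[0,0,0,0,0]],
])

```text
clock: 6.55
eef_pos: [0.5597, -0.0428, 0.1808]
tool_rot: [0.999, -0.04, 0.0, 0.0]
ft_force: [-0.9, 0.0, 0.7]
finger_gap: 0.0
grasp_force: 0.0
```

Emit:
play_rows([
  [[-30,0,0,0,0],[0,0,-35,0,0],[-30,0,-35,0,0],[-40,0,0,0,0],[0,0,0,-8,0]],
])

```text
clock: 7.18
eef_pos: [0.457, -0.0341, 0.2512]
tool_rot: [1.0, 0.031, -0.0, -0.0]
ft_force: [0.3, 0.3, 0.7]
finger_gap: 0.0001
grasp_force: 0.0
```

```bash
python3 -c "
from h import *
slook();look('t3',(180,165,310,240))"
```

```text
scene c [-115.5  113.8] th 0.373 size [ 14.7 241.9] L [-159.5  226.4] R [-71.4   1.2]
scene c [-103.2  124.5] th 0.377 size [  6.7 235. ] L [-146.5  233.8] R [-59.9  15.3]
strip c [-130.4  169.9] th 0.372 size [ 28.3 138.1] L [-174.1  281.6] R [-86.8  58.1] post dist 31.1
```

Emit:
play_rows([
  [[0,0,0,-7,0],[0,0,0,-6.4,0],[0,-40,0,0,0],[0,-40,0,0,0],[0,0,0,0,0]],
])

```text
clock: 7.9
eef_pos: [0.4359, 0.0437, 0.2506]
tool_rot: [0.989, 0.146, -0.0, -0.0]
ft_force: [0.5, -0.5, 0.8]
finger_gap: -0.0
grasp_force: 0.0
```

```bash
python3 -c "
from h import *
go(-167,265,.373,8)"
```

```text
now rack [-233.2  102.1] yaw 0.374 z 77.6 t 7.9
turn 0.0 then shift 121.0 -127.6 69.6
```

Emit:
play_rows([
  [[0,-40,0,0,0],[20,-44,0,0,0],[40,-44,0,0,0],[40,0,0,0,0],[21,0,20,0,0]],
])

```text
clock: 8.52
eef_pos: [0.518, 0.2004, 0.2312]
tool_rot: [0.989, 0.145, 0.002, -0.0]
ft_force: [-0.3, -0.2, 0.8]
finger_gap: -0.0
grasp_force: 0.0
```

Emit:
play_rows([
  [[0,0,25,0,0],[0,0,24,0,0],[0,5,0,0,0],[0,5,0,0,0],[0,0,0,0,0]],
])

```text
clock: 9.15
eef_pos: [0.5189, 0.1893, 0.1828]
tool_rot: [0.989, 0.145, 0.001, -0.0]
ft_force: [0.4, -0.1, 0.0]
finger_gap: -0.0
grasp_force: 0.0
```

```bash
python3 -c "
from h import *
go(-167,265,.373,8);slook('s4');look('t4',(180,165,310,240))"
```

```text
now rack [-162.2  254. ] yaw 0.373 z 9.800000000000011 t 9.15
turn -0.0 then shift -0.4 -11.9 1.8
scene c [-84.2  34.3] th 0.361 size [13.9 68.1] L [-96.2  66.2] R [-72.1   2.4]
strip c [-111.5  121.2] th 0.375 size [ 28.3 239.5] L [-155.5  232.8] R [-67.5   9.5] post dist 31.6
```

View pics/s4.png

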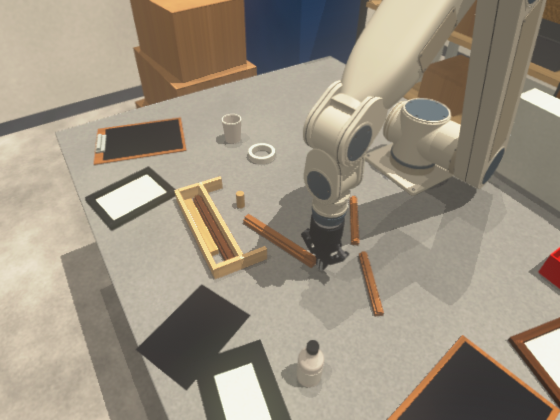

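The fingertip stands just off the strip's left end, at (322,262) in the scene view, in line with its axis, and the whole strip is visible from the top. Now I push along the axis.

Emit:
play_rows([
  [[-1,7,0,0,0],[0,7,0,0,0],[0,8,0,0,0],[0,8,0,0,0],[0,8,0,0,0]],
])

```text
clock: 9.88
eef_pos: [0.5284, 0.1526, 0.1817]
tool_rot: [0.989, 0.146, -0.0, -0.0]
ft_force: [-0.7, 1.6, 1.1]
finger_gap: -0.0001
grasp_force: 1.0
```

```bash
python3 -c "
from h import *
go(-110,120,.373,8);look('t5',(180,162,330,240))"
```

```text
now rack [-149.8  218.2] yaw 0.374 z 8.699999999999989 t 9.875
turn 0.0 then shift 1.2 106.0 0.7
strip c [-100.7   94.4] th 0.372 size [ 28.8 239.9] L [-144.4  206.2] R [-57.1 -17.4] post dist 31.3
```

Emit:
play_rows([
  [[0,9,0,0,0],[0,9,0,0,0],[0,9,0,0,0],[0,9,0,0,0],[0,9,0,0,0]],
])

```text
clock: 10.55
eef_pos: [0.5413, 0.1095, 0.1816]
tool_rot: [0.989, 0.146, -0.0, 0.0]
ft_force: [-0.7, 1.6, -0.3]
finger_gap: -0.0001
grasp_force: 0.6
```

```bash
python3 -c "
from h import *
go(-110,120,.373,8);look('t6',(180,157,355,240))"
```

```text
now rack [-133.4  176.3] yaw 0.374 z 8.599999999999994 t 10.55
turn 0.0 then shift 1.3 60.9 0.6
strip c [-84.5  52.6] th 0.366 size [ 30.  240.8] L [-127.4  164.6] R [-41.5 -59.5] post dist 30.7
```

Emit:
play_rows([
  [[0,9,0,0,0],[0,9,0,0,0],[0,9,0,0,0],[0,9,0,0,0],[0,9,0,0,0]],
])

```text
clock: 11.22
eef_pos: [0.5543, 0.0664, 0.1816]
tool_rot: [0.989, 0.146, -0.0, -0.0]
ft_force: [-0.6, 0.5, -0.2]
finger_gap: -0.0001
grasp_force: 0.5
```

Emit:
play_rows([
  [[0,2,0,0,0],[0,0,0,0,0],[0,-25,0,0,0],[0,0,-35,0,0],[-40,0,-20,0,0]],
])

```text
clock: 11.85
eef_pos: [0.5106, 0.0781, 0.2379]
tool_rot: [0.989, 0.147, 0.001, 0.0]
ft_force: [-0.7, 0.6, -0.4]
finger_gap: 0.0002
grasp_force: 0.0
```

```bash
python3 -c "
from h import *
go(-160,85,0,8);slook();look('t7',(180,150,358,240))
im=cv2.imread('pics/t7.png');cv2.imwrite('pics/c7.png',cv2.resize(im[100:240,180:380],None,fx=4,fy=4))"
```

```text
now rack [-161.5  142.5] yaw 0.375 z 64.9 t 11.85
turn 21.5 then shift 1.5 57.5 56.9
scene c [-42.3 -59.5] th 0.367 size [ 28.8 108.9] L [-61.9  -8.7] R [ -22.8 -110.3]
strip c [-67.7   8. ] th 0.37 size [ 29.9 240.2] L [-111.2  119.8] R [ -24.3 -103.9] post dist 30.6
```

View pics/c7.png

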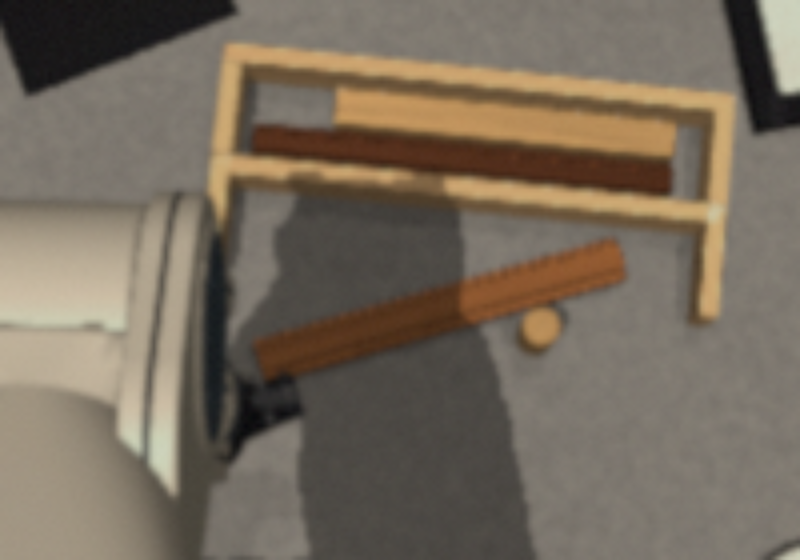

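The strip now lies from crop (265,358) to (618,260), its right end inside the bay behind the post, with clearance on both sides. Next I push the left end in.

Emit:
play_rows([
  [[0,0,0,10,0],[0,0,0,10,0],[0,20,0,1.4,0],[3,25,15,0,0],[3,2,30,0,0]],
])

```text
clock: 12.58
eef_pos: [0.5131, 0.0162, 0.1914]
tool_rot: [0.999, -0.033, 0.001, -0.004]
ft_force: [-0.6, -0.3, -0.2]
finger_gap: 0.0002
grasp_force: 0.0
```

Emit:
play_rows([
  [[0,0,10,0,0],[10,0,0,0,0],[9,0,0,0,0],[9,0,0,0,0],[9,0,0,0,0]],
])

```text
clock: 13.2
eef_pos: [0.5499, 0.0152, 0.1817]
tool_rot: [0.999, -0.032, 0.0, -0.005]
ft_force: [-1.1, 0.5, 0.6]
finger_gap: -0.0004
grasp_force: 0.4
```

```bash
python3 -c "
from h import *
go(-82,95,0,8);slook()"
```

```text
now rack [-117.2   82.9] yaw 0.017 z 8.699999999999989 t 13.2
turn 1.0 then shift 35.2 -12.1 0.7
scene c [-33.  -82.8] th 0.325 size [25.4 65.9] L [-43.5 -51.6] R [ -22.5 -114. ]
```

Emit:
play_rows([
  [[8,0,0,1,0],[8,0,0,0,0],[8,0,0,0,0],[4,0,0,0,0],[0,0,0,0,0]],
])

```text
clock: 13.88
eef_pos: [0.5774, 0.0128, 0.1812]
tool_rot: [0.999, -0.041, 0.0, -0.005]
ft_force: [-0.6, -0.3, -0.4]
finger_gap: -0.0
grasp_force: 0.0
```

```bash
python3 -c "
from h import *
go(-82,95,0,8);slook('s8');look('t8',(226,157,358,240))"
```

```text
now rack [-89.6  82.8] yaw -0.0 z 8.199999999999989 t 13.875
turn -0.0 then shift 7.6 -12.2 0.2
scene c [-33.2 -89.4] th 0.174 size [25.6 66.1] L [-38.9 -56.9] R [ -27.5 -122. ]
strip c [-43.2 -36.4] th 0.176 size [ 29. 155.] L [-64.3  81.7] R [ -22.1 -154.6] post dist 36.6
```

Emit:
play_rows([
  [[6,0,0,0,0],[6,0,0,0,0],[5,0,0,0,0],[0,0,0,0,0],[-25,0,0,0,0]],
])

```text
clock: 14.6
eef_pos: [0.5699, 0.0133, 0.1811]
tool_rot: [0.999, -0.041, 0.001, -0.004]
ft_force: [-0.0, -0.2, 0.8]
finger_gap: 0.0001
grasp_force: 0.0
```

Emit:
play_rows([
  [[-20,0,-30,0,0],[-30,0,-30,0,0],[-30,0,-10,0,0],[-30,0,0,0,0],[0,0,0,0,0]],
])

```text
clock: 15.22
eef_pos: [0.4577, 0.0221, 0.2517]
tool_rot: [0.999, -0.041, -0.0, -0.005]
ft_force: [0.4, -0.6, 0.1]
finger_gap: 0.0001
grasp_force: 0.0
```

```bash
python3 -c "
from h import *
go(-82,20,0,8);slook('s9');look('t9',(226,150,358,190))
im=cv2.imread('pics/t9.png');cv2.imwrite('pics/c9.png',cv2.resize(im[100:240,180:380],None,fx=4,fy=4))"
```

```text
now rack [-209.6   82.4] yaw -0.0 z 78.69999999999999 t 15.225
turn -0.0 then shift 127.6 62.4 70.7
scene c [-46.   75.2] th 0.071 size [27.3 85.1] L [-49.  117.7] R [-43.   32.7]
scene c [-34.7 -93.8] th 0.029 size [24.9 67.4] L [-35.6 -60.1] R [ -33.7 -127.5]
strip c [-41.5   2.5] th 0.066 size [ 29.2 239.8] L [-49.5 122.2] R [ -33.5 -117.2] post dist 39.9
```

View pics/c9.png

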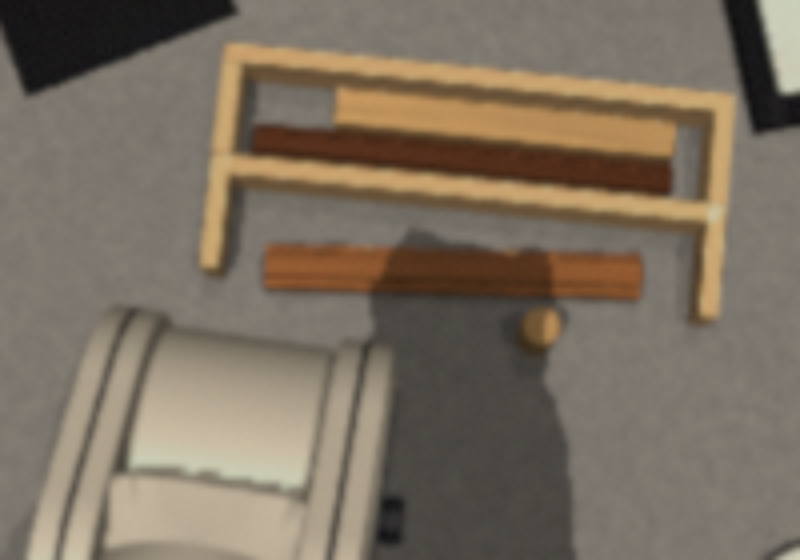

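The strip lies from crop (265,268) to (640,277), inside the bay's mouth and clear of the post. Now I push it near the middle against the back board.

Emit:
play_rows([
  [[30,31,0,0,0],[40,31,0,0,0],[45,0,20,0,0],[0,0,30,0,0],[0,0,20,0,0]],
])

```text
clock: 15.95
eef_pos: [0.5701, -0.0491, 0.1785]
tool_rot: [0.999, -0.041, -0.001, -0.005]
ft_force: [0.3, 0.2, -0.7]
finger_gap: 0.0001
grasp_force: 0.0
```

Emit:
play_rows([
  [[0,0,0,0,0],[7,0,0,0,0],[8,0,0,0,0],[8,0,0,0,0],[8,0,0,0,0]],
])

```text
clock: 16.58
eef_pos: [0.6004, -0.0512, 0.181]
tool_rot: [0.999, -0.041, 0.0, -0.005]
ft_force: [-2.4, 0.7, 1.6]
finger_gap: 0.0003
grasp_force: 0.9
```

```bash
python3 -c "
from h import *
go(-39,20,0,8);slook();look('t10',(226,150,358,190))"
```

```text
now rack [-61.5  20.9] yaw -0.0 z 8.0 t 16.575
turn -0.0 then shift 22.5 0.9 0.0
scene c [-39.3  88.2] th 0.06 size [25.5 60.9] L [-41.1 118.6] R [-37.4  57.7]
scene c [-36.8 -61.3] th 0.045 size [ 12.  124.3] L [-39.6   0.8] R [ -34.  -123.3]
strip c [-30.8 -92.5] th 0.073 size [28.4 48.8] L [-39.5  27.2] R [ -22.1 -212.1] post dist 44.0
```

Push about 20 mm more, gently, watching the force.

Emit:
play_rows([
  [[5,0,0,0,0],[5,0,0,0,0],[4,0,0,0,0],[4,0,0,0,0],[0,0,0,0,0]],
])

```text
clock: 17.3
eef_pos: [0.6183, -0.0527, 0.1806]
tool_rot: [0.999, -0.041, 0.0, -0.005]
ft_force: [-0.2, 0.7, -1.0]
finger_gap: -0.0001
grasp_force: 0.0
```

Emit:
play_rows([
  [[2,0,0,0,0],[1,0,0,0,0],[1,0,0,0,0],[0,0,0,0,0],[0,0,0,0,0]],
])

```text
clock: 17.92
eef_pos: [0.6219, -0.0529, 0.1806]
tool_rot: [0.999, -0.041, 0.0, -0.005]
ft_force: [-1.0, 0.9, 0.2]
finger_gap: 0.0004
grasp_force: 0.2
```

```bash
python3 -c "
from h import *
go(-39,20,0,8);slook();look('t11',(226,150,358,190))"
```

```text
now rack [-39.9  20.9] yaw -0.0 z 7.599999999999994 t 17.925
turn -0.0 then shift 0.9 0.9 -0.4
scene c [-17.5  86.9] th -0.018 size [16.6 58.2] L [-17. 116.] R [-18.   57.8]
scene c [-20.  -63.4] th -0.025 size [ 13.9 125.3] L [-18.4  -0.8] R [ -21.6 -126.1]
strip c [-12.9 -94.8] th -0.017 size [38.6 47.9] L [-10.8  25.2] R [ -15.  -214.7] post dist 65.9
```

Emit:
play_rows([
  [[1,0,0,0,0],[1,0,0,0,0],[1,0,0,0,0],[0,0,0,0,0],[0,0,0,0,0]],
])

```text
clock: 18.65
eef_pos: [0.6244, -0.0532, 0.1806]
tool_rot: [0.999, -0.041, -0.001, -0.005]
ft_force: [-4.3, -0.4, 2.5]
finger_gap: -0.0003
grasp_force: 2.5
```

Emit:
play_rows([
  [[1,0,0,0,0],[1,0,0,0,0],[0,0,0,0,0],[0,0,0,0,0],[0,0,0,0,0]],
])

```text
clock: 19.27
eef_pos: [0.625, -0.0532, 0.1805]
tool_rot: [0.999, -0.041, -0.002, -0.004]
ft_force: [-12.4, -1.3, 8.5]
finger_gap: -0.0
grasp_force: 6.7
```

The force has risen to about 12 N, so the strip is on the board. I back away and look.

Emit:
play_rows([
  [[-10,0,0,0,0],[-20,0,0,0,0],[-20,0,-30,0,0],[-30,0,-40,0,0],[-30,0,0,0,0]],
])

```text
clock: 19.9
eef_pos: [0.5173, -0.0452, 0.2535]
tool_rot: [0.999, -0.041, 0.003, -0.004]
ft_force: [0.5, 0.4, -0.7]
finger_gap: 0.0002
grasp_force: 0.0
```

Emit:
play_rows([
  [[-40,-30,0,0,0],[-30,-40,0,0,0],[0,-40,0,0,0],[0,0,0,0,0],[0,0,0,0,0]],
])

```text
clock: 20.52
eef_pos: [0.4557, 0.0556, 0.2518]
tool_rot: [0.999, -0.033, 0.0, -0.009]
ft_force: [-0.3, -0.8, -0.6]
finger_gap: 0.0001
grasp_force: 0.0
```

```bash
python3 -c "
from h import *
go(-39,20,0,8);slook();look('t12',(226,150,358,190))
im=cv2.imread('pics/t12.png');cv2.imwrite('pics/c12.png',cv2.resize(im[100:240,180:380],None,fx=4,fy=4))"
```

```text
now rack [-214.4  115.6] yaw 0.015 z 78.80000000000001 t 20.525
turn 0.9 then shift 175.4 95.6 70.8
scene c [-17.7  -6.4] th -0.009 size [ 18.  244.9] L [-16.6 116.1] R [ -18.8 -128.8]
strip c [-12.8   0.6] th -0.007 size [ 33.2 240.7] L [-11.9 120.6] R [ -13.6 -119.4] post dist 64.9
```

View pics/c12.png

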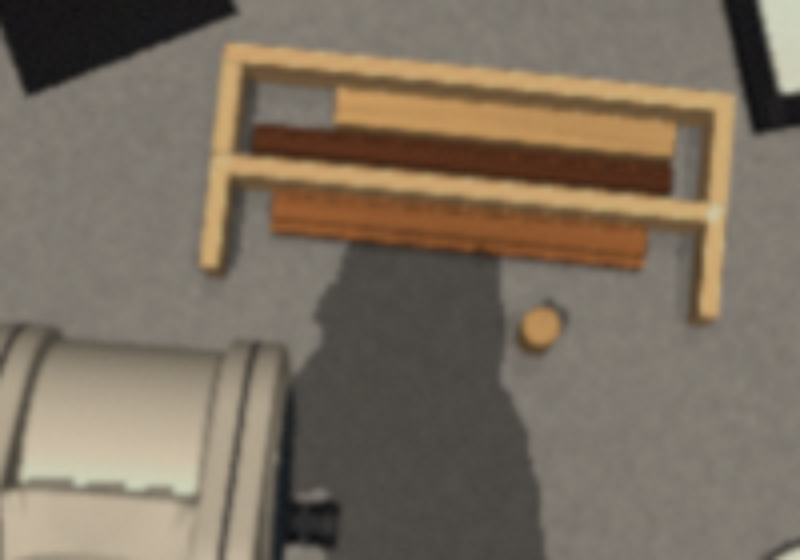

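The strip lies from crop (272,212) to (645,250), wholly inside the bay between its end walls. It is parallel to the back board to within 0.01 rad and was seated with 12 N near its middle, so it is flush. The post is clear and the gripper is free, so I hand in.

```bash
python3 -c "
from h import *
print(arm.hand_in())"
```

```text
the job is handed in; nothing more can be done
None
```

The moulding now lies whole inside the front bay against the back board, pushed there flat on the table without being gripped or lifted, and I've handed the job in at about 20.6 s; the gripper never went near the cup, tape ring or glue bottle.

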